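# Wedge the tilt platform off its rest screws and hold it

## Robot

A 7-joint arm with a two-finger parallel gripper is mounted at the origin on a cart in front of the work surface, level with it; the furniture and walls round the work are solid. World frame = base frame: x ahead of the robot, y to its left, z up, the work surface at z = 0. Lengths are in m, angles in rad, forces in N, time in s.
With the tool pointing down it reaches from about 0.4 to 0.85 m from the base axis. Payload 10.4 kg.
Tool frame: the origin (TCP) lies between the finger pads; the fingertips stand ahead of it and the grasp point (between the pads) lies 5 mm behind it (manip.tip_extent is the z of the fingertips in the tool frame, in m); z points along the fingers, y is the line along which they close (so a half turn about z gives the same grasp; the last joint's range is limited). The gripper opens to 85 mm and grips with 20 to 120 N. Pads are 22 mm wide; open, the fingers measure 114 mm over their backs; the gripper's body (76 mm by 85 mm) begins 54 mm behind the grasp point. The pads swing forward as they close: fully open they stand 13 mm farther back than shut.
Start: joints at [-1.189, 0.332, -0.065, 1.46, 0.022, 1.35, -0.088], TCP at [0.246, 0.575, 0.245] pointing down, gripper open.
Joint ranges: [-2.6, 2.6], [-0.5, 2.12], [-1.47, 1.34], [0.16, 2.42], [-1.27, 4.41], [0.06, 2.06], [-2.6, 2.6]. Speed limits (rad/s): [2.22, 2.22, 2.79, 2.79, 3.14, 3.14, 3.14].

## Interface

Orientations are given as a unit quaternion [x, y, z, w].
In Python, from workcell import status, viewer, manip gives the robot as it stands.
- The arm moves only by the tool play_rows, never from a script. Its argument "plan" is one flat list of numbers, 7 for each row, row after row: the turn, a rotation vector about the tool's x, y, z in degrees, then the shift along the tool's x, y, z in m, then the opening, from 0 (shut) to 1 (fully open). In form: [ax, ay, az, dx, dy, dz, grip, ax, ay, az, dx, dy, dz, grip, ...]. A call has 1 to 20 rows; each row is the pose to reach, as a shift and turn from the pose commanded when the call began, along the tool's axes at that moment; what a row does not reach only later rows make up. A row lasts 1/8 s, in which the tool goes at most 62.5 mm and 10.7 degrees, less where a joint would pass 70% of its speed; a pose out of reach is approached as far as the arm can. A call with a gripper value outside its range is refused whole. The fingers move at their own pace and stop on an object; "squeeze" is the grip in N (left out, the last holds). Time passes only in rows, so rows that repeat a pose let the fingers close. It gives the time, the measured TCP pose, the force, the opening and the grip force at its end, in the units of the state.
- status.get_obs(): the state, without advancing time (a new reading comes with each control period).
- viewer.camera(name): name is "scene" or "top"; returns the picture (400x640x3 uint8, red, green, blue); there is no depth.
- viewer.camera_model(name): a dict with "fx", "fy", "cx", "cy" (pixels), "D" ([k1, k2, p1, p2, k3] as OpenCV has them; the pictures are not rectified), "R" (3x3) and "t" (3): a world point X has camera coordinates R X + t. Camera axes: x right, y down, z forward; pixel columns grow to the right and rows downward; lengths in m; the calibration is good to about 2 mm. A picture is of the moment at which its call begins. camera_model takes no time and is no camera call.
- manip.hand_in(): hands the job in; it is judged then, once.
The state is a dict: "clock": time; "joint_pos": joint angles; "joint_velocities": joint speeds; "tau": joint torques, N m; "position": TCP position; "ee_rot": TCP orientation; "ft_force": force on the tool from outside, world axes, zero at the start; "torque": the same for the moment, N m; "grip_width": opening from 0.0 (shut) to 1.0 (fully open); "grasp_force": force on a finger pad.
Only numpy, scipy, OpenCV 4.12 (cv2) and the standard library are available. Lean on these libraries where they do the work, as an engineer would, in place of code of your own. Each camera call takes 0.05 s, during which the arm holds its last target. There are 200 camera calls.

## Task

The two brass rest screws under the front of the hinged optics platform have to be reset, so the weight must come off them. Swing the red-knobbed hold-down dog clear of the platform first, then take the orange-handled levelling wedge by its handle, lay it flat on the base plate and push it thin end first, square on, under the middle of the platform's front edge until both screws just lift off the base, by about 3 mm. Lift with the wedge alone, keep the hand off the platform and its optics, and leave the neighbouring things where they are; the job ends with you still gripping the wedge there, holding it with the platform resting on it.

Things in the scene. Friction and masses are not known exactly. Their poses are not given: they have to be found in the camera images.
- tilt_base: fixed dark steel base plate of the tilt stage, 290 (x) x 240 (y) x 12 mm thick. Origin: centre of its underside, on the bench; +x runs from the front (open apron 115 mm long on the robot's side, with a bright strip 46 mm wide for the wedge) to the hinge at the back. Offsets below named 'base' are mm in this frame.
- base_edge (a point): point on the base plate's top face (base x -30, y 0, z 12), straight below the middle of the resting platform's front edge; axes as the base plate's. The open apron lies before it (-x) at the same height.
- platform: hinged aluminium platform 160 mm wide, 12 mm thick, top at base z 40, front edge at base x -35. Origin: on the level hinge pin along y at base x 120, z 34. Carries a black detector and a lens on a post up to base z 170, all at base x over 25. Rests by its weight on two brass screws near base x -12, y 62 and -62 (18 mm heads up to z 57). 1 to 1.7 kg; 5 to 9 N at its front edge lifts it.
- platform_edge (a point): middle of the lowest line of the round steel bar (radius 5 mm) along the platform's front edge. At rest it is 14 mm above base_edge; what it rises above 14 mm is the lift. The edge is free between the two rest screws (y -58 to 58).
- dog (a joint): angle of the steel hold-down dog about an upright pivot on the platform's left (+y). Near 0 its nose (-y) lies 1.5 mm over the platform's edge and keeps it down. It grows clockwise seen from above (nose towards the robot, knob away) to a stop at 1.55 rad, clear beside the platform. Starts at 0 to 0.3; takes 0.04 N m (about 1 N at the knob), stays where left.
- dog_pivot (a point): point on the dog's upright turning axis, at base x 20, y 100, z 41.5.
- dog_knob (a point): top centre of the upright red knob on the dog's outer end, 45 mm from the turning axis, 83.5 mm above the bench. At joint 0 it points to base +y from the pivot, at 1.55 to +x. The knob is a cylinder 18 mm across for 26 mm below this point; the dog's flat bar (16 mm wide) has its top face 34 mm below this point.
- wedge: levelling wedge, loose on the bench, flat side down: orange grip block 45 (x) x 30 (y) x 42 mm tall (x -22.5 to 22.5), then a bright steel ramp 105 mm long, 36 mm wide. Origin: centre of the grip block's underside; +x points to the thin nose. 0.21 kg; friction of the ramp about 0.3, so under the platform it does not slip back; pushing takes 3 to 9 N.
- wedge_nose (a point): middle of the wedge's nose at the underside, 127.5 mm ahead of the wedge's origin. The ramp is 4 mm high at the nose and rises 1 mm per 6 mm to 21.5 mm at the grip block. So, flat on the base plate, it first touches the resting platform with the nose 60 mm past base_edge (+x), and each further 6 mm lifts the edge 1 mm.
- jar: clear sample jar with white lid, 54 mm across, 62 mm tall, standing right of the stage; a bystander. Origin: centre of its underside.
- short_post: steel optical post 13 mm across, 50 mm tall, standing on end right of the stage; a bystander. Origin: centre of its underside.
- lens_mount: black round lens mount 42 mm across, 12 mm tall, lying flat right of the stage's front; a bystander. Origin: centre of its underside.
Not all that is in view belongs to the job. Of the things that look like the wedge, the largest one is meant.

How it is judged:
By the outcome, as a careful person would: the job done as asked, in the order asked, and still so for the second after the job is handed in, while the arm keeps its last pose, push and grip.
It also fails if it takes over 54 s, if anything falls off the work surface, if the arm or the gripper's body presses on something with over 40 N, if the wrist force passes 120 N, or if a joint passes its speed limit or range.

## Working session

There is one attempt and no reset: what is moved stays moved. The work goes in short steps, Python scripts to look and compute and a tool call to move; the robot and the scene stay as the last step left them, time stands still between calls to the robot, and variables do not carry over. Pictures are saved under pics/ and viewed, at most 10 in all, crops included, and the job is handed in when it is done.

Besides the shell and the picture viewer there is one more tool, called after ">>>" as name(argument=value, ...) on one line, values as JSON. play_rows: Moves the arm, as the interface text tells. Its arguments: {"type":"object","properties":{"plan":{"type":"array","items":{"type":"number"}},"squeeze":{"type":"number"}},"required":["plan"]}

```bash
mkdir -p pics; cat > h.py <<'E'
import numpy as np, cv2
from workcell import status, viewer, manip
from scipy.spatial.transform import Rotation as Ro
def snap(n,f,crop=None,s=1):
    im=viewer.camera(n)[:,:,::-1]
    cv2.imwrite('pics/full_'+f,im)
    if crop: x0,y0,x1,y1=crop; im=im[y0:y1,x0:x1]
    cv2.imwrite('pics/'+f,cv2.resize(im,None,fx=s,fy=s,interpolation=cv2.INTER_CUBIC))
def ray(n,uv):
    m=viewer.camera_model(n); K=np.array([[m['fx'],0,m['cx']],[0,m['fy'],m['cy']],[0,0,1]])
    p=cv2.undistortPoints(np.array(uv,float).reshape(-1,1,2),K,np.array(m['D']))[:,0]
    R=np.array(m['R']);t=np.array(m['t']); return -R.T@t,np.c_[p,np.ones(len(p))]@R
def onz(n,uv,z):
    o,d=ray(n,uv); z=np.broadcast_to(z,len(d)); return o+d*((z-o[2])/d[:,2])[:,None]
def proj(n,X):
    m=viewer.camera_model(n); K=np.array([[m['fx'],0,m['cx']],[0,m['fy'],m['cy']],[0,0,1]])
    return cv2.projectPoints(np.array(X,float).reshape(-1,3),cv2.Rodrigues(np.array(m['R']))[0],np.array(m['t'],float),K,np.array(m['D']))[0][:,0]
E
python3 - <<'E'
from h import *
snap('top','t1.png',s=1.25);snap('scene','s1.png',s=1.25)
o=status.get_obs();print(o)
print(manip.tip_extent)
for n in('top','scene'): print(ray(n,[[320,200]]))
E
```

```text
{'clock': 0.1, 'joint_pos': array([-1.18856898,  0.33278923, -0.06472899,  1.46082328,  0.02163002,
        1.34987521, -0.08849045]), 'joint_velocities': array([ 3.37027759e-04, -1.17188082e-03,  7.08829229e-05, -2.86632163e-03,
        1.03529314e-03,  1.21925115e-03, -3.63410886e-05]), 'tau': array([ 2.02560412e-03, -6.26750708e+01,  4.98207333e-02, -3.92430425e+01,
        1.65409333e-02,  6.89097171e-03,  4.10863220e-05]), 'position': array([0.24603995, 0.57421305, 0.24462396]), 'ee_rot': array([ 2.01003883e-01,  9.79590261e-01, -5.93130472e-04, -8.49381243e-05]), 'ft_force': array([ 0.53901081,  0.1907772 , -0.83126496]), 'torque': array([-0.0300277 , -0.0574806 ,  0.01304919]), 'grasp_force': 0.0, 'grip_width': 0.9957147850099712}
0.014
(array([0.3273316 , 0.10160928, 1.09365221]), array([[ 0.21575346,  0.0075485 , -0.97655882]]))
(array([ 0.14431406, -0.55093594,  0.8803296 ]), array([[ 0.36077521,  0.57830865, -0.73173529]]))
```

View pics/t1.png

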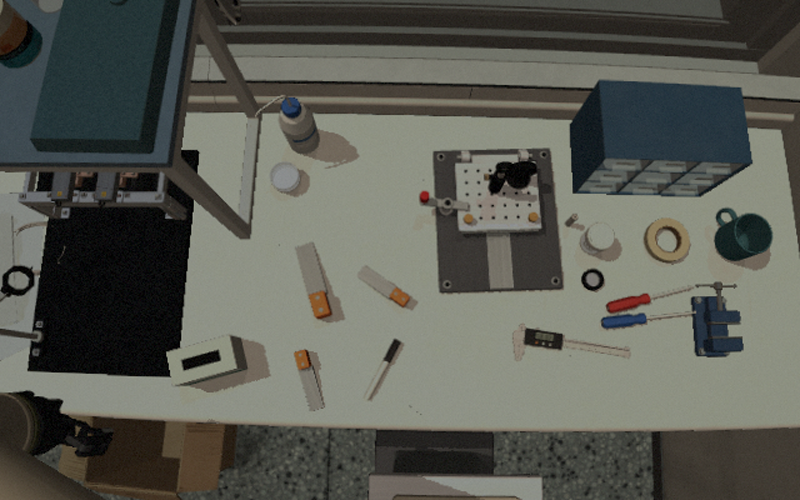

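View pics/s1.png

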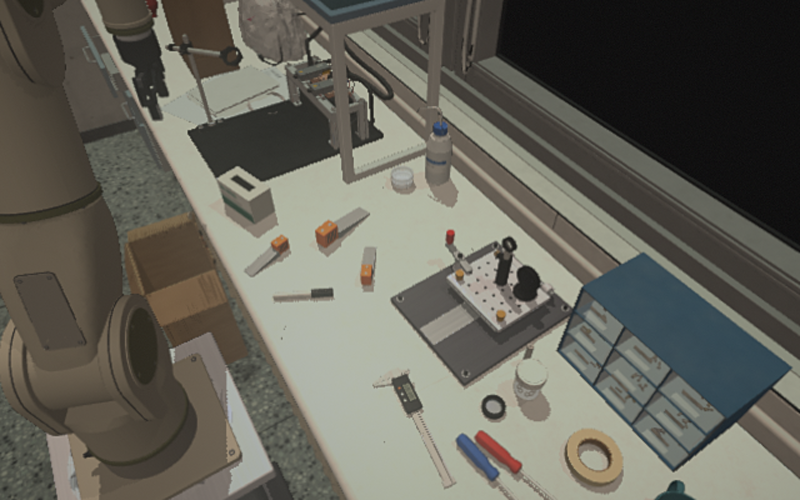

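The top picture shows the stage at about (497,220), with the red knob at (424,197). There are three orange-handled wedges: A at (315,280), B at (385,287) and C at (310,380). A is the longest and has the biggest grip block, so it fits "the largest". I'll confirm that in an enlarged crop.

```bash
python3 - <<'E'
import cv2
im=cv2.imread('pics/full_t1.png')
c=cv2.resize(im[110:335,225:465],None,fx=2.6,fy=2.6,interpolation=cv2.INTER_CUBIC)
c=cv2.convertScaleAbs(c,alpha=1.5,beta=15)
cv2.imwrite('pics/c1.png',c)
E
```

```text
(no output)
```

View pics/c1.png

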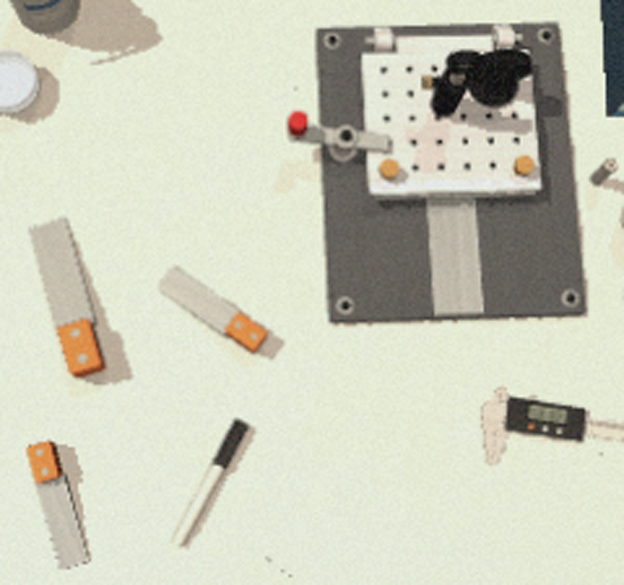

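Crop: wedge A has its nose edge at (30,229)-(67,219) and its block at (57,327), (91,318), (103,367), (73,377). It is clearly larger than B and C. The base corners are (317,30), (557,23), (586,313) and (330,322), and the knob is at (297,121).

```bash
python3 - <<'E'
from h import *
f=lambda p: np.array(p,float)/2.6+[225,110]
B=onz('top',f([(317,30),(557,23),(586,313),(330,322)]),.012)[:,:2]
L=np.array([(.145,.12),(.145,-.12),(-.145,-.12),(-.145,.12)])
c=B.mean(0);H=L.T@(B-c);a=np.arctan2(H[0,1]-H[1,0],H[0,0]+H[1,1])
print('base',c,np.degrees(a));R=np.array([[np.cos(a),-np.sin(a)],[np.sin(a),np.cos(a)]])
print('res',B-c-L@R.T)
print('strip',(onz('top',f([(430,201),(478,201),(483,313),(435,316)]),.012)[:,:2]-c)@R)
k=onz('top',f([(297,121)]),.0835)[0];pv=c+R@[.02,.1];print('knob',k,'pivot',pv,'kn base',R.T@(k[:2]-c))
n=onz('top',f([(30,229),(67,219)]),.004);t=onz('top',f([(57,327),(91,318),(102,366)]),.042)
print('nose',n,n.mean(0));print('blk',t,np.linalg.norm(t[0]-t[1]),np.linalg.norm(t[2]-t[1]))
bc=(t[0]+t[2])/2; d=n.mean(0)-bc;print(bc,np.hypot(*d[:2]),np.degrees(np.arctan2(d[1],d[0])))
o=status.get_obs();print(Ro.from_quat(o['ee_rot']).as_matrix().round(3))
print('platform front xs', (onz('top',f([(370,190),(540,183)]),.04)[:,:2]-c)@R)
print('dog nose',(onz('top',f([(391,143)]),.05)[:,:2]-c)@R,'screws',(onz('top',f([(389,168),(525,165)]),.057)[:,:2]-c)@R)
E
```

```text
base [ 0.63520781 -0.07892651] 3.2022398995287165
res [[-0.00224665 -0.00213418]
 [-0.00120752  0.00147264]
 [ 0.00160878  0.00146917]
 [ 0.0018454  -0.00080764]]
strip [[-0.03209116  0.01966079]
 [-0.03352771 -0.02574257]
 [-0.13978573 -0.02239301]
 [-0.14098733  0.022236  ]]
knob [0.6544748  0.06745079 0.0835    ] pivot [0.64959053 0.02203456] kn base [0.02741362 0.14507249]
nose [[0.56798408 0.31433984 0.004     ]
 [0.57847398 0.27991713 0.004     ]] [0.57322903 0.29712848 0.004     ]
blk [[0.47076843 0.276948   0.042     ]
 [0.47964784 0.24696706 0.042     ]
 [0.43711705 0.23500692 0.042     ]] 0.03126820224380778 0.04418045831401553
[0.45394274 0.25597746 0.042     ] 0.12618488692052596 19.033254261879108
[[-0.919  0.394 -0.   ]
 [ 0.394  0.919 -0.001]
 [-0.    -0.001 -1.   ]]
platform front xs [[-0.02683894  0.07871708]
 [-0.02509441 -0.07898046]]
dog nose [[0.01442943 0.05805673]] screws [[-0.01119353  0.06224154]
 [-0.01215085 -0.0622279 ]]
```

```bash
cat >> h.py <<'E'
C=np.array([.6352,-.0789]);A=np.radians(3.2);RB=np.array([[np.cos(A),-np.sin(A)],[np.sin(A),np.cos(A)]])
def b2w(x,y): return C+RB@[x/1000,y/1000]
def rows(T):  # T: (x,y,z,yaw of tool x in deg), world; prints shift/turn from pose now
    o=status.get_obs();R0=Ro.from_quat(o['ee_rot']);p=o['position']
    print('at',p.round(4),'yaw',np.degrees(np.arctan2(*R0.as_matrix()[[1,0],0])).round(2),o['clock'])
    for x,y,z,w in T:
        Rt=Ro.from_matrix(np.array([[np.cos(np.radians(w)),np.sin(np.radians(w)),0],[np.sin(np.radians(w)),-np.cos(np.radians(w)),0],[0,0,-1]]))
        print((R0.inv()*Rt).as_rotvec(degrees=True).round(1),R0.inv().apply(np.array([x,y,z])-p).round(4))
E
python3 - <<'E'
from h import *
T=[]
p=b2w(-4.4,176.8)
for z in(.2,.08): T.append((*p,z,138.2))
for ph in np.linspace(.16,1.53,7):
    q=np.array([20+45*np.sin(ph),100+45*np.cos(ph)])+np.array([-1,1])*.707*19
    T.append((*b2w(*q),.08,138.2))
rows(T)
E
```

```text
at [0.246  0.5742 0.2446] yaw 156.81 0.1
[-0.1  0.  18.6] [-0.5324 -0.2906  0.045 ]
[-0.1  0.  18.6] [-0.5324 -0.2905  0.165 ]
[-0.1  0.  18.6] [-0.557  -0.2994  0.165 ]
[-0.1  0.  18.6] [-0.5671 -0.2975  0.165 ]
[-0.1  0.  18.6] [-0.5774 -0.2979  0.165 ]
[-0.1  0.  18.6] [-0.5872 -0.3006  0.165 ]
[-0.1  0.  18.6] [-0.5962 -0.3055  0.165 ]
[-0.1  0.  18.6] [-0.6039 -0.3124  0.165 ]
[-0.1  0.  18.6] [-0.6098 -0.3207  0.1651]
```

>>> play_rows(plan=[0, 0, 18.6, -0.532, -0.29, 0.045, 0, 0, 0, 18.6, -0.532, -0.29, 0.045, 0, 0, 0, 18.6, -0.532, -0.29, 0.045, 0, 0, 0, 18.6, -0.532, -0.29, 0.045, 0, 0, 0, 18.6, -0.532, -0.29, 0.045, 0, 0, 0, 18.6, -0.532, -0.29, 0.045, 0, 0, 0, 18.6, -0.532, -0.29, 0.045, 0, 0, 0, 18.6, -0.532, -0.29, 0.045, 0, 0, 0, 18.6, -0.532, -0.29, 0.045, 0, 0, 0, 18.6, -0.532, -0.29, 0.045, 0, 0, 0, 18.6, -0.532, -0.29, 0.045, 0, 0, 0, 18.6, -0.532, -0.29, 0.045, 0, 0, 0, 18.6, -0.532, -0.29, 0.045, 0, 0, 0, 18.6, -0.532, -0.29, 0.045, 0])

```text
clock: 1.85
position: [0.6206, 0.0996, 0.2005]
ee_rot: [0.356, 0.935, 0.0, -0.0]
ft_force: [-1.1, -0.4, -0.1]
grip_width: 0.002
grasp_force: 0.0
```

```bash
python3 - <<'E'
from h import *
T=[]
p=b2w(-4.4,176.8)
T.append((*p,.08,138.2))
for ph in np.linspace(.16,1.55,8):
    q=np.array([20+45*np.sin(ph),100+45*np.cos(ph)])+np.array([-1,1])*.707*19
    T.append((*b2w(*q),.08,138.2))
rows(T)
snap('scene','s2.png',(300,140,480,320),3)
E
```

```text
at [0.6206 0.0996 0.2005] yaw 138.31 1.85
[ 0.  -0.   0.1] [-0.0018 -0.0015  0.1205]
[ 0.  -0.   0.1] [-0.028  -0.0021  0.1205]
[ 0.  -0.   0.1] [-0.0358  0.0024  0.1205]
[ 0.  -0.   0.1] [-0.0442  0.0052  0.1205]
[ 0.  -0.   0.1] [-0.0531  0.0064  0.1205]
[ 0.  -0.   0.1] [-0.062   0.0057  0.1205]
[ 0.  -0.   0.1] [-0.0705  0.0033  0.1205]
[ 0.  -0.   0.1] [-0.0785 -0.0007  0.1205]
[ 0.  -0.   0.1] [-0.0855 -0.0062  0.1205]
```

View pics/s2.png

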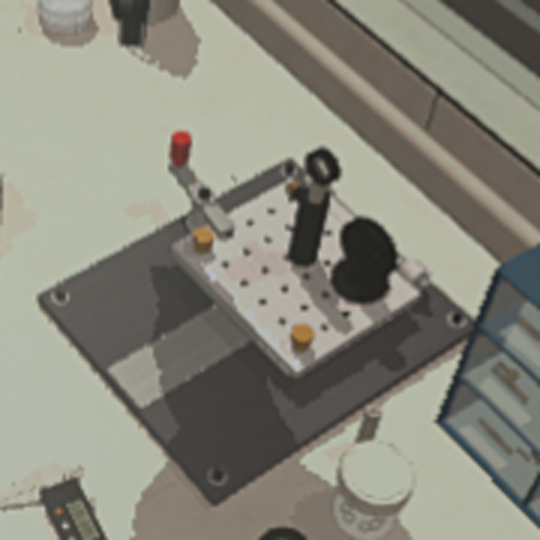

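The knob shows at crop (180,150), still near its start angle, with the fingertips above it at (130,20). I'll lower the fingers behind the knob and sweep.

>>> play_rows(plan=[0, 0, 0, -0.002, -0.0015, 0.06, 0, 0, 0, 0, -0.002, -0.0015, 0.12, 0, 0, 0, 0, -0.002, -0.0015, 0.12, 0, 0, 0, 0, -0.015, -0.002, 0.12, 0, 0, 0, 0, -0.028, -0.002, 0.12, 0, 0, 0, 0, -0.036, 0.002, 0.12, 0, 0, 0, 0, -0.044, 0.005, 0.12, 0, 0, 0, 0, -0.053, 0.006, 0.12, 0, 0, 0, 0, -0.062, 0.006, 0.12, 0, 0, 0, 0, -0.07, 0.003, 0.12, 0, 0, 0, 0, -0.078, -0.001, 0.12, 0, 0, 0, 0, -0.085, -0.006, 0.12, 0, 0, 0, 0, -0.086, -0.007, 0.12, 0])

```text
clock: 3.52
position: [0.6801, 0.0368, 0.0802]
ee_rot: [0.356, 0.934, 0.001, -0.001]
ft_force: [-1.7, 6.6, 1.7]
grip_width: 0.004
grasp_force: 3.1
```

```bash
python3 - <<'E'
from h import *
o=status.get_obs();print(RB.T@(o['position'][:2]-C),o['ft_force'])
snap('scene','s3.png',(320,140,480,290),3.5)
E
```

```text
[0.05128594 0.113055  ] [-1.72826136  6.60319958  1.65845214]
```

View pics/s3.png

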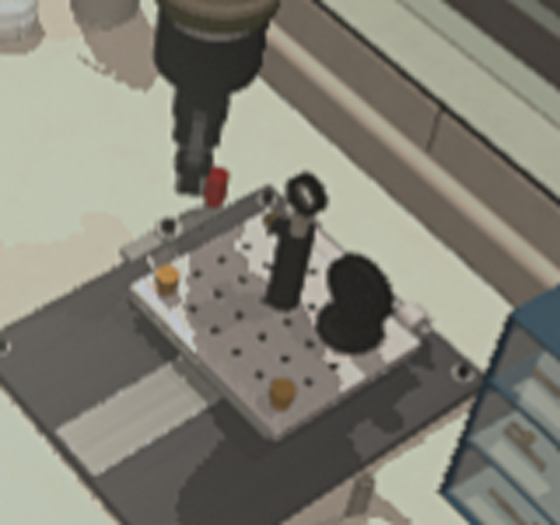

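The dog is at its stop: 6.6 N of contact, with the bar lying parallel beside the platform and its nose at crop (130,250). Next I'll back off, rise and go over wedge A.

```bash
python3 - <<'E'
from h import *
rows([(.454,.256,.12,197),(.454,.256,.022,197)])
E
```

```text
at [0.6801 0.0369 0.0803] yaw 138.25 3.575
[  0.1  -0.1 -58.8] [ 0.3146  0.0129 -0.0391]
[  0.1  -0.1 -58.8] [0.3145 0.0128 0.0589]
```

>>> play_rows(plan=[0, 0, 0, 0.02, 0, 0, 0, 0, 0, 0, 0.03, 0, 0, 0, 0, 0, 0, 0.03, 0, -0.06, 0, 0, 0, 0, 0.03, 0, -0.1, 0, 0, 0, -58.8, 0.3146, 0.0129, -0.08, 0.6, 0, 0, -58.8, 0.3146, 0.0129, -0.08, 0.6, 0, 0, -58.8, 0.3146, 0.0129, -0.08, 0.6, 0, 0, -58.8, 0.3146, 0.0129, -0.08, 0.6, 0, 0, -58.8, 0.3146, 0.0129, -0.08, 0.6, 0, 0, -58.8, 0.3146, 0.0129, -0.039, 0.6, 0, 0, -58.8, 0.3146, 0.0129, -0.039, 0.6, 0, 0, -58.8, 0.3146, 0.0129, -0.039, 0.6, 0, 0, -58.8, 0.3146, 0.0129, -0.039, 0.6])

```text
clock: 5.2
position: [0.4555, 0.2551, 0.1207]
ee_rot: [-0.147, 0.989, 0.0, 0.001]
ft_force: [0.5, -0.3, 0.9]
grip_width: 0.605
grasp_force: 0.0
```

```bash
python3 - <<'E'
from h import *
rows([(.454,.256,.12,197),(.454,.256,.022,197)])
snap('scene','s4.png',(220,130,340,230),5)
f=lambda p: np.array(p,float)
w=np.radians(17);r=np.array([[np.cos(w),-np.sin(w)],[np.sin(w),np.cos(w)]])
for x,y,z in((127.5,18,4),(127.5,-18,4),(22.5,15,42),(22.5,-15,42),(-22.5,-15,42),(-22.5,15,42)):
    q=np.array([.454,.256])+r@[x/1e3,y/1e3]; print((proj('scene',[*q,z/1e3])[0]-[220,130])*5)
E
```

```text
at [0.4555 0.2551 0.1207] yaw -163.12 5.2
[ 0.   0.1 -0.1] [0.0012 0.0013 0.0007]
[ 0.   0.1 -0.1] [0.0014 0.0012 0.0987]
[344.60143072 179.79232871]
[388.07998422 206.79121541]
[215.65947574 226.89202523]
[252.95134669 251.44311463]
[193.95046641 294.62340205]
[156.56398797 269.10759472]
```

View pics/s4.png

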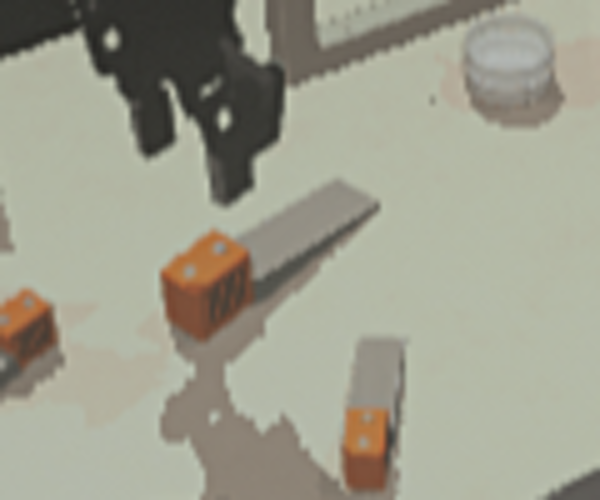

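The scene crop shows wedge A's nose at (338,180)-(379,206) and its block top at (215,232), (250,256), (163,275). That agrees with the estimate to a few mm. The fingers are above it, so I'll descend and grip.

>>> play_rows(plan=[0, 0, 0, 0.001, 0.001, 0.05, 0.6, 0, 0, 0, 0.001, 0.001, 0.085, 0.6, 0, 0, 0, 0.001, 0.001, 0.0985, 0.6, 0, 0, 0, 0.001, 0.001, 0.0985, 0.6, 0, 0, 0, 0.001, 0.001, 0.0985, 0.2, 0, 0, 0, 0.001, 0.001, 0.0985, 0.0, 0, 0, 0, 0.001, 0.001, 0.0985, 0.0, 0, 0, 0, 0.001, 0.001, 0.0985, 0.0, 0, 0, 0, 0.001, 0.001, 0.0985, 0.0, 0, 0, 0, 0.001, 0.001, 0.08, 0, 0, 0, 0, 0.001, 0.001, 0.0, 0, 0, 0, 0, 0.001, 0.001, 0.0, 0], squeeze=60)

```text
clock: 6.75
position: [0.455, 0.2569, 0.1237]
ee_rot: [-0.148, 0.989, 0.002, 0.003]
ft_force: [0.5, 0.8, -2.5]
grip_width: 0.344
grasp_force: 58.8
```

```bash
python3 - <<'E'
from h import *
o=status.get_obs();print(o['position'],o['grip_width'])
# wedge origin assumed at TCP; flat on base: TCP z=.034; hover before apron
rows([(*b2w(-230,0),.09,183.2),(*b2w(-190,0),.06,183.2)])
E
```

```text
[0.45499451 0.25690516 0.12373328] 0.3443505677744071
at [0.455  0.2569 0.1237] yaw -163.01 6.75
[ 0.2  0.3 13.8] [ 0.1493 -0.3191  0.0321]
[ 0.2  0.3 13.8] [ 0.1107 -0.3287  0.0623]
```

```bash
python3 - <<'E'
from h import *
rows([(*b2w(-205,0),.09,183.2)])
E
```

```text
at [0.455  0.2569 0.1237] yaw -163.01 6.75
[ 0.2  0.3 13.8] [ 0.1251 -0.325   0.0323]
```

>>> play_rows(plan=[0, 0, 5, 0.045, -0.06, 0, 0, 0, 0, 13.8, 0.09, -0.12, 0, 0, 0, 0, 13.8, 0.125, -0.18, 0, 0, 0, 0, 13.8, 0.125, -0.23, 0, 0, 0, 0, 13.8, 0.125, -0.28, 0.01, 0, 0, 0, 13.8, 0.125, -0.31, 0.02, 0, 0, 0, 13.8, 0.125, -0.325, 0.032, 0, 0, 0, 13.8, 0.125, -0.325, 0.032, 0, 0, 0, 13.8, 0.125, -0.325, 0.032, 0, 0, 0, 13.8, 0.125, -0.325, 0.032, 0])

```text
clock: 8.0
position: [0.4289, -0.0906, 0.0877]
ee_rot: [-0.029, 1.0, 0.0, 0.0]
ft_force: [0.3, 0.9, -1.0]
grip_width: 0.351
grasp_force: 59.0
```

```bash
python3 - <<'E'
from h import *
rows([])
o=status.get_obs();p=o['position'];print('base',RB.T@(p[:2]-C),o['ft_force'],o['ee_rot'],o['grip_width'])
R=Ro.from_quat(o['ee_rot']).as_matrix()
print('wedge nose pred', proj('top',[p+R@[-.1275,.018,.018],p+R@[-.1275,-.018,.018]]))
snap('top','t2.png',(330,110,470,280),3.4)
E
```

```text
at [ 0.4289 -0.0906  0.0877] yaw -176.72 8.0
base [-2.06653461e-01 -1.87991726e-04] [ 0.28115584  0.88477326 -0.95692642] [-2.86497738e-02  9.99589413e-01  2.35745287e-04  3.74088531e-04] 0.35056120080509
wedge nose pred [[396.15206776 201.05304766]
 [411.66892364 200.5301785 ]]
```

View pics/t2.png

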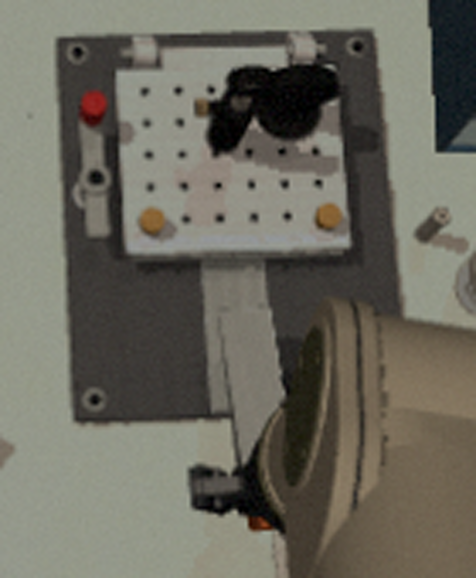

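```bash
python3 - <<'E'
from h import *
f=lambda p: np.array(p,float)/3.4+[330,110]
o=status.get_obs();p=o['position'];zb=p[2]-.022
n=onz('top',f([(218,308),(270,303)]),zb+.004)[:,:2]
e=onz('top',f([(218,309),(235,460)]),[zb+.004,zb+.0205])[:,:2]
e2=onz('top',f([(270,303),(285,405)]),[zb+.004,zb+.004+.075/6])[:,:2]
b=lambda q:((q-C)@RB*1e3).round(1)
print('nose base',b(n),b(n).mean(0));
for q in(e,e2):
  d=b(q)[0]-b(q)[1];print(b(q),np.degrees(np.arctan2(d[1],d[0])))
strip=onz('top',f([(203,262),(267,262),(213,413)]),.012)[:,:2];print('strip',b(strip))
L=onz('top',f([(77,51),(358,46),(94,400)]),.012)[:,:2];print('holes',b(L))
E
```

```text
nose base [[-77.9  22.6]
 [-75.6 -13. ]] [-76.75   4.8 ]
[[ -78.6   22.7]
 [-182.9   21.1]] 0.8788691963516856
[[ -75.6  -13. ]
 [-147.4  -15.3]] 1.8347527240190764
strip [[ -31.4   21.3]
 [ -32.9  -25. ]
 [-140.8   21.4]]
holes [[ 132.8  104. ]
 [ 131.3 -107. ]
 [-128.8  104.7]]
```

The wedge nose, at crop (218,308)-(270,303), is about 5 mm to the left and turned about 1.5°. The dog is clear, with its knob at (93,105) and its bar beside the platform. I'll correct that, go forward a little and lower until nearly touching.

>>> play_rows(plan=[0, 0, 1.5, -0.012, -0.0025, 0.02, 0, 0, 0, 1.5, -0.025, -0.0025, 0.035, 0, 0, 0, 1.5, -0.025, -0.0025, 0.045, 0, 0, 0, 1.5, -0.025, -0.0025, 0.05, 0, 0, 0, 1.5, -0.025, -0.0025, 0.05, 0, 0, 0, 1.5, -0.025, -0.0025, 0.05, 0])

```text
clock: 8.8
position: [0.4539, -0.0926, 0.0378]
ee_rot: [-0.015, 1.0, 0.0, 0.0]
ft_force: [0.2, 1.2, -2.2]
grip_width: 0.348
grasp_force: 59.0
```

```bash
python3 - <<'E'
from h import *
rows([])
o=status.get_obs();p=o['position'];print('base',RB.T@(p[:2]-C),o['ft_force'],o['torque'])
E
```

```text
at [ 0.4539 -0.0926  0.0378] yaw -178.3 8.8
base [-0.18175984 -0.00355901] [ 0.21116386  1.191212   -2.15512067] [-0.03358338  0.10646776 -0.0017689 ]
```

>>> play_rows(plan=[0, 0, 0, 0, 0, 0.001, 0, 0, 0, 0, 0, 0, 0.002, 0, 0, 0, 0, 0, 0, 0.003, 0, 0, 0, 0, 0, 0, 0.003, 0])

```text
clock: 9.3
position: [0.4539, -0.0926, 0.0346]
ee_rot: [-0.015, 1.0, 0.0, 0.0]
ft_force: [-2.3, 0.2, 5.0]
grip_width: 0.346
grasp_force: 60.2
```

```bash
python3 - <<'E'
from h import *
rows([])
snap('top','t3.png',(360,170,460,250),5.5)
o=status.get_obs();p=o['position'];print('base',RB.T@(p[:2]-C),o['ft_force'],o['torque'])
E
```

```text
at [ 0.4539 -0.0926  0.0346] yaw -178.3 9.3
base [-0.18177378 -0.00354455] [-2.69153025 -0.18108317  5.03486009] [0.23966613 0.4245794  0.04475452]
```

View pics/t3.png

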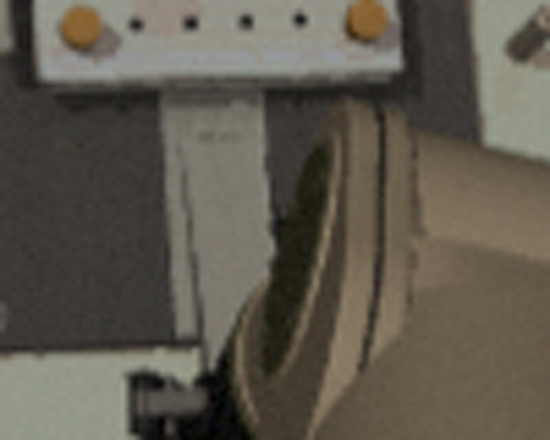

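```bash
python3 - <<'E'
from h import *
im=cv2.imread('pics/full_t3.png')[185:240,380:425]
im=cv2.createCLAHE(4,(2,2)).apply(cv2.cvtColor(im,cv2.COLOR_BGR2GRAY))
cv2.imwrite('pics/c3.png',cv2.resize(im,None,fx=10,fy=10,interpolation=cv2.INTER_CUBIC))
E
```

```text
(no output)
```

View pics/c3.png

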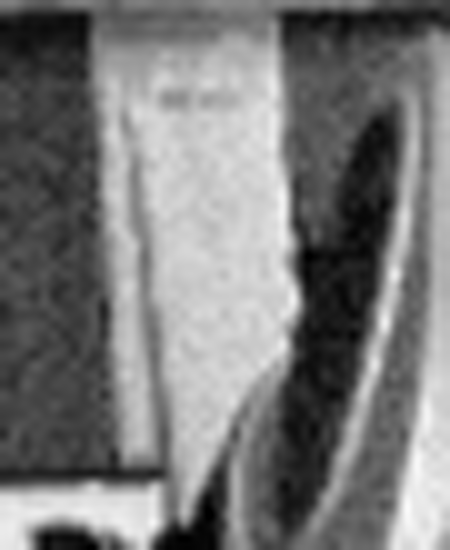

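```bash
python3 - <<'E'
from h import *
f=lambda p: np.array(p,float)/10+[379.95,184.95]
b=lambda q:((q[:,:2]-C)@RB*1e3).round(1)
u=f([(123,100),(145,260),(172,460)])
z=np.array([.016]*3)
for _ in range(5):
    q=onz('top',u,z); x=b(q)[:,0]; z=.016+(x[0]-x)/6000
print('wedge left edge',b(q),z); d=b(q)[0]-b(q)[2];print(np.degrees(np.arctan2(d[1],d[0])))
print('strip left',b(onz('top',f([(97,95),(109,260),(122,460)]),.012)),'right',b(onz('top',f([(280,95),(280,40)]),.012)))
E
```

```text
wedge left edge [[ -52.3   17. ]
 [ -93.2   15.5]
 [-142.7   13.8]] [0.016      0.02281667 0.03106667]
2.027322700500196
strip left [[ -49.9   22.6]
 [ -90.8   22.4]
 [-139.6   22.5]] right [[-51.4 -22.2]
 [-37.6 -23.2]]
```

```bash
python3 - <<'E'
from h import *
f=lambda p: np.array(p,float)/10+[379.95,184.95]
b=lambda q:((q[:,:2]-C)@RB*1e3).round(1)
g=cv2.cvtColor(cv2.imread('pics/full_t3.png'),cv2.COLOR_BGR2GRAY)
for r in range(196,232,4): print(r,g[r,388:402])
for P in ([(119,100),(138,260),(163,460)],):
    q=b(onz('top',f(P),.012));d=q[0]-q[2];print(q,np.degrees(np.arctan2(d[1],d[0])))
E
```

```text
196 [ 61  69 109 117 107 122 122 122 119 119 115 118 120 119]
200 [ 57  57 105 117 116 107 116 123 119 122 117 116 119 121]
204 [ 56  61 112 122 117  94 112 122 121 120 122 120 118 120]
208 [ 57  59  92 114 121 109  92 115 121 121 121 121 119 117]
212 [ 55  60  74 109 118 115  84 115 121 120 121 121 120 120]
216 [ 57  61  50 104 118 117  89  88 115 120 118 124 122 123]
220 [ 58  54  59 104 121 120 110  72 114 124 119 117 119 121]
224 [ 55  60  53  81 116 121 118  83  90 116 121 122 119 122]
228 [ 54  57  55  66 110 119 120  96  60 110 122 119 122 122]
[[ -51.3   17.3]
 [ -91.1   15.4]
 [-139.9   12.6]] 3.0365461934555213
```

The enhanced crop shows the wedge's left edge running (122,95)→(172,460), against the strip edge at (97,95)→(122,460). That puts the nose about 1 mm right, with about 1.2° of yaw left over. I'll lift slightly, correct, set it down again and slide in to just short of contact.

>>> play_rows(plan=[0, 0, 0, 0, 0, -0.002, 0, 0, 0, 1.2, 0, 0.003, -0.002, 0, 0, 0, 1.2, 0, 0.003, -0.002, 0, 0, 0, 1.2, 0, 0.003, 0, 0, 0, 0, 1.2, -0.01, 0.0032, 0, 0, 0, 0, 1.2, -0.02, 0.0035, 0, 0, 0, 0, 1.2, -0.03, 0.0038, 0, 0, 0, 0, 1.2, -0.04, 0.004, 0, 0, 0, 0, 1.2, -0.05, 0.0043, 0, 0, 0, 0, 1.2, -0.06, 0.0046, 0, 0, 0, 0, 1.2, -0.07, 0.0048, 0, 0, 0, 0, 1.2, -0.074, 0.005, 0, 0, 0, 0, 1.2, -0.074, 0.005, 0, 0, 0, 0, 1.2, -0.074, 0.005, 0])

```text
invalid input
```

```bash
python3 - <<'E'
from h import *
rows([])
snap('top','t4.png');snap('scene','s5.png')
o=status.get_obs();p=o['position'];print('base',RB.T@(p[:2]-C),o['ft_force'],o['torque'],o['ee_rot'])
g=cv2.imread('pics/full_t4.png');a=cv2.resize(g[160:250,370:460],None,fx=4.4,fy=4.4,interpolation=cv2.INTER_CUBIC)
g=cv2.imread('pics/full_s5.png');b=cv2.resize(g[180:280,320:420],None,fx=3.96,fy=3.96,interpolation=cv2.INTER_CUBIC)
cv2.imwrite('pics/c5.png',cv2.convertScaleAbs(np.hstack([a,b]),alpha=1.4,beta=10))
E
```

```text
at [ 0.4539 -0.0926  0.0346] yaw -178.3 9.35
base [-0.18179572 -0.00354012] [-2.79407478 -0.0964753   6.12966845] [0.16578619 0.46716584 0.00286916] [-1.48681318e-02  9.99889449e-01  1.54624123e-04  6.57958835e-05]
```

View pics/c5.png

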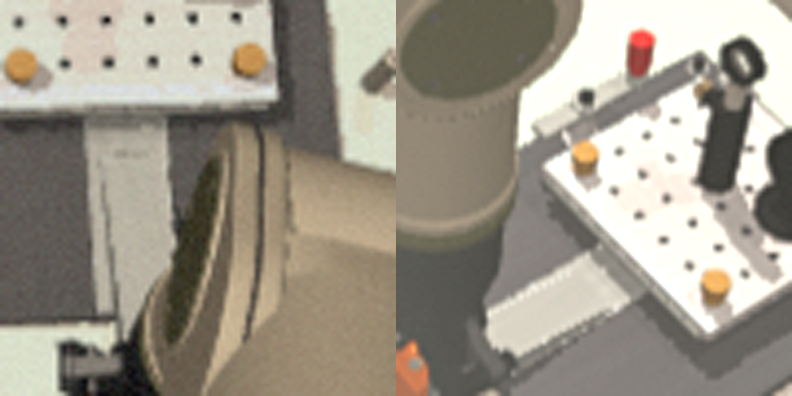

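The call was refused because one row had an extra number, so nothing moved. The picture is unchanged: wedge on the strip, dog clear. I'll resend the rows with the count fixed.

>>> play_rows(plan=[0, 0, 0, 0, 0, -0.002, 0, 0, 0, 1.2, 0, 0.003, -0.002, 0, 0, 0, 1.2, 0, 0.003, -0.002, 0, 0, 0, 1.2, 0, 0.003, 0, 0, 0, 0, 1.2, -0.01, 0.0032, 0, 0, 0, 0, 1.2, -0.02, 0.0035, 0, 0, 0, 0, 1.2, -0.03, 0.0038, 0, 0, 0, 0, 1.2, -0.04, 0.004, 0, 0, 0, 0, 1.2, -0.05, 0.0043, 0, 0, 0, 0, 1.2, -0.06, 0.0046, 0, 0, 0, 0, 1.2, -0.07, 0.0048, 0, 0, 0, 0, 1.2, -0.074, 0.005, 0, 0, 0, 0, 1.2, -0.074, 0.005, 0, 0])

```text
clock: 11.08
position: [0.5282, -0.0856, 0.0347]
ee_rot: [-0.004, 1.0, 0.0, 0.0]
ft_force: [-2.0, -0.5, 5.2]
grip_width: 0.349
grasp_force: 60.1
```

```bash
python3 - <<'E'
from h import *
rows([])
o=status.get_obs();p=o['position'];print('base',RB.T@(p[:2]-C),o['ft_force'],o['torque'],o['ee_rot'])
print('j',o['joint_pos'])
snap('top','t6.png');snap('scene','s6.png')
# reference vs earlier scene pics: screw displacement
E
```

```text
at [ 0.5282 -0.0856  0.0347] yaw -179.5 11.075
base [-0.10725731 -0.00072987] [-1.98292653 -0.49934852  5.21254344] [ 0.02035995  0.21122451 -0.00599586] [-4.36427651e-03  9.99990421e-01  1.55753736e-05  3.33804007e-04]
j [-0.27858851  0.37795031  0.41222757  1.92893669 -0.19438985  0.8724703
  1.81277545]
```

```bash
python3 - <<'E'
from h import *
g=cv2.cvtColor(cv2.imread('pics/full_t6.png'),cv2.COLOR_BGR2GRAY).astype(float)
b=lambda q:((q[:,:2]-C)@RB*1e3).round(1)
S=[];W=[];Rr=[]
for r in range(188,230,2):
    row=g[r-1:r+2,385:420].mean(0)
    i=np.argmax(np.diff(row[:10])); lo,hi=row[:i].mean() if i>0 else row[0],row[i+2:i+4].mean()
    s=385+np.interp((lo+hi)/2,row[i-1:i+3],np.arange(i-1,i+3))
    seg=118-row[i+3:i+10];seg=np.clip(seg-6,0,None);w=(seg*np.arange(i+3,i+10)).sum()/max(seg.sum(),1e-9)+385
    S.append((s,r));W.append((w,r));print(r,round(s,2),round(w,2),seg.sum().round(),row.round().astype(int)[:32])
E
```

```text
188 392.53 400.13 61.0 [ 39  37  37  37  76  79  79  61 107 117 116 110 112 111 101  93  84  57
  35  31  39  64  84  68  61  61  63  97 127 125 124 125]
190 388.68 391.95 48.0 [ 50  50  49  51  87 100 102  82 104 118 121 121 122 111  84  90  72  46
  33  36  56  79  71  63  61  61  66 119 124 123 124 122]
192 388.79 392.49 45.0 [ 56  56  55  56  91 110 114  89  90 113 122 121 118  81  94  79  63  50
  41  52  70  69  64  61  62  61  97 121 122 121 112 100]
194 393.69 399.98 226.0 [ 59  57  56  60  84 112 118  95  78 111 121 122  94  67  93  72  61  59
  58  61  65  62  63  60  62  73 116 119 113  99  88  85]
196 389.34 395.54 140.0 [ 58  57  59  59  70 109 120  97  72 108 120 117  75  68  85  67  61  61
  59  60  61  61  62  61  60 102 113 105  89  81  84  84]
198 389.44 395.92 188.0 [ 59  56  60  59  65 109 119 102  69 111 121  86  54  62  88  69  59  62
  61  61  62  63  62  60  75 108  96  83  79  83  83  84]
200 389.51 396.13 255.0 [ 59  57  60  60  62 109 118 108  76 102 102  50  34  57  99  77  62  62
  62  61  60  63  60  63  90  88  79  79  79  83  83  85]
202 389.45 395.62 423.0 [ 53  57  59  58  61 109 116 102  65  58  41  15  22  57  87  85  65  63
  62  59  62  62  58  80  77  75  77  77  78  82  85  86]
204 389.0 395.11 612.0 [ 27  59  59  54  62 108  91  56  29  10  10   7  16  44  63  93  74  65
  61  61  59  61  66  75  72  75  77  76  81  82  84  85]Traceback (most recent call last):
  File "<stdin>", line 8, in <module>
    return interp_func(x, xp, fp, left, right)
ValueError: array of sample points is empty
```

>>> play_rows(plan=[0, 0, 0, -0.002, 0.0003, 0, 0, 0, 0, 0, -0.004, 0.0007, 0, 0, 0, 0, 0, -0.006, 0.001, 0, 0, 0, 0, 0, -0.006, 0.001, 0, 0, 0, 0, 0, -0.006, 0.001, 0, 0])

```text
clock: 11.8
position: [0.5336, -0.0847, 0.0347]
ee_rot: [-0.004, 1.0, 0.0, 0.0]
ft_force: [-4.3, -0.7, 7.7]
grip_width: 0.346
grasp_force: 60.2
```

>>> play_rows(plan=[0, 0, 0, -0.002, 0.0002, 0, 0, 0, 0, 0, -0.003, 0.0004, 0, 0, 0, 0, 0, -0.003, 0.0004, 0, 0, 0, 0, 0, -0.003, 0.0004, 0, 0])

```text
clock: 12.3
position: [0.5364, -0.0844, 0.0347]
ee_rot: [-0.004, 1.0, 0.0, -0.0]
ft_force: [-4.8, -0.6, 8.4]
grip_width: 0.349
grasp_force: 60.4
```

>>> play_rows(plan=[0, 0, 0, -0.002, 0.0002, 0, 0, 0, 0, 0, -0.003, 0.0004, 0, 0, 0, 0, 0, -0.003, 0.0004, 0, 0, 0, 0, 0, -0.003, 0.0004, 0, 0])

```text
clock: 12.8
position: [0.5379, -0.0842, 0.0347]
ee_rot: [-0.004, 1.0, 0.0, -0.002]
ft_force: [-14.7, -0.2, 17.3]
grip_width: 0.345
grasp_force: 61.7
```

>>> play_rows(plan=[0, 0, 0, -0.002, 0.0002, 0, 0, 0, 0, 0, -0.003, 0.0004, 0, 0, 0, 0, 0, -0.003, 0.0004, 0, 0, 0, 0, 0, -0.003, 0.0004, 0, 0])

```text
clock: 13.3
position: [0.5395, -0.084, 0.0346]
ee_rot: [-0.004, 1.0, 0.0, -0.003]
ft_force: [-22.1, -0.6, 25.2]
grip_width: 0.349
grasp_force: 62.2
```

Contact came at TCP x≈0.5365, but the down-force is growing along with the push. I'll relieve the vertical command slightly and read the force again.

>>> play_rows(plan=[0, 0, 0, 0, 0, -0.001, 0, 0, 0, 0, 0, 0, -0.002, 0, 0, 0, 0, 0, 0, -0.002, 0, 0, 0, 0, 0, 0, -0.002, 0])

```text
clock: 13.8
position: [0.5402, -0.0838, 0.035]
ee_rot: [-0.004, 1.0, -0.0, -0.002]
ft_force: [-7.2, -2.5, -1.6]
grip_width: 0.346
grasp_force: 57.9
```

```bash
cat > lift.py <<'E'
from h import *
import sys
o=status.get_obs();p=o['position'];print('base',(RB.T@(p[:2]-C)*1e3).round(1),p[2].round(4),'F',o['ft_force'].round(1),'M',o['torque'].round(2),'rotvec tilt',Ro.from_quat(o['ee_rot']).as_matrix()[:,2].round(4))
n=sys.argv[1];snap('scene',n)
a=cv2.imread('pics/full_s6.png',0);b=cv2.imread('pics/full_'+n,0)
def px(x,y,z): return proj('scene',[*b2w(x,y),z/1e3])[0]
P=[(-12,62,57),(-12,-62,57),(0,0,40),(0,30,40),(0,-30,40),(30,-50,40),(-12,-40,40),(90,-60,40),(20,145-45,50)]
p0=np.array([px(*q) for q in P],np.float32).reshape(-1,1,2)
p1,st,er=cv2.calcOpticalFlowPyrLK(a,b,p0,None,winSize=(15,15),maxLevel=1)
for q,u,v,e in zip(P,p0[:,0],p1[:,0],er[:,0]):
    up=px(q[0],q[1],q[2]+1)-px(*q)
    print(q,u.round(0),(v-u).round(2),'err',e.round(1),'mm up',((v-u)@up/(up@up)).round(2))
E
python3 lift.py s7.png
```

```text
base [-95.1   0.4] 0.035 F [-7.2 -2.5 -1.6] M [-0.33  1.23 -0.1 ] rotvec tilt [-4.9e-03 -3.0e-04 -1.0e+00]
(-12, 62, 57) [368. 218.] [ 4.47 -3.23] err 2.0 mm up 14.58
(-12, -62, 57) [401. 251.] [-0.02 -0.11] err 2.2 mm up 0.39
(0, 0, 40) [387. 236.] [ 0.01 -0.26] err 1.7 mm up 1.01
(0, 30, 40) [379. 228.] [3.54 0.28] err 14.7 mm up 1.15
(0, -30, 40) [395. 244.] [ 0.01 -0.13] err 1.5 mm up 0.51
(30, -50, 40) [410. 244.] [-0.   -0.14] err 3.1 mm up 0.52
(-12, -40, 40) [394. 249.] [ 0.01 -0.08] err 2.0 mm up 0.33
(90, -60, 40) [430. 235.] [ 0.02 -0.04] err 1.1 mm up 0.18
(20, 100, 50) [368. 206.] [ 4.48 -2.86] err 0.4 mm up 13.14
```

Relieving it worked: the push is now about 7 N, as expected, and the platform is up about 0.4 mm. I'll carry on.

>>> play_rows(plan=[0, 0, 0, -0.002, 0.0001, 0, 0, 0, 0, 0, -0.004, 0.0002, 0, 0, 0, 0, 0, -0.006, 0.0003, 0, 0, 0, 0, 0, -0.006, 0.0003, 0, 0, 0, 0, 0, -0.006, 0.0003, 0, 0])

```text
clock: 14.48
position: [0.5463, -0.0831, 0.0349]
ee_rot: [-0.004, 1.0, 0.0, -0.002]
ft_force: [-6.4, -1.5, -2.3]
grip_width: 0.347
grasp_force: 58.7
```

```bash
python3 lift.py s8.png
```

```text
base [-89.    0.8] 0.0349 F [-6.4 -1.5 -2.3] M [-0.11  1.15 -0.06] rotvec tilt [-4.9e-03  1.0e-04 -1.0e+00]
(-12, 62, 57) [368. 218.] [ 6.48 -4.39] err 2.1 mm up 19.98
(-12, -62, 57) [401. 251.] [ 0.11 -0.37] err 3.2 mm up 1.49
(0, 0, 40) [387. 236.] [ 0.03 -0.35] err 1.9 mm up 1.37
(0, 30, 40) [379. 228.] [4.98 1.47] err 16.2 mm up -2.56
(0, -30, 40) [395. 244.] [ 0.07 -0.31] err 2.2 mm up 1.25
(30, -50, 40) [410. 244.] [ 0.19 -0.29] err 4.6 mm up 1.28
(-12, -40, 40) [394. 249.] [ 0.12 -0.36] err 3.1 mm up 1.51
(90, -60, 40) [430. 235.] [ 0.05 -0.11] err 1.7 mm up 0.45
(20, 100, 50) [368. 206.] [ 6.86 -4.45] err 0.4 mm up 20.37
```

>>> play_rows(plan=[0, 0, 0, -0.002, 0.0001, 0, 0, 0, 0, 0, -0.004, 0.0002, 0, 0, 0, 0, 0, -0.006, 0.0002, 0, 0, 0, 0, 0, -0.008, 0.0003, 0, 0, 0, 0, 0, -0.0095, 0.0004, 0, 0, 0, 0, 0, -0.0095, 0.0004, 0, 0, 0, 0, 0, -0.0095, 0.0004, 0, 0])

```text
clock: 15.4
position: [0.5558, -0.0825, 0.0349]
ee_rot: [-0.004, 1.0, 0.0, -0.002]
ft_force: [-7.4, -1.4, -2.4]
grip_width: 0.346
grasp_force: 59.0
```

```bash
python3 lift.py s9.png
```

```text
base [-79.5   0.9] 0.0349 F [-7.4 -1.4 -2.4] M [-0.06  1.16  0.  ] rotvec tilt [-4.8e-03  1.0e-04 -1.0e+00]
(-12, 62, 57) [368. 218.] [ 9.93 -6.47] err 2.7 mm up 29.65
(-12, -62, 57) [401. 251.] [ 0.28 -0.71] err 3.1 mm up 2.93
(0, 0, 40) [387. 236.] [10.52  0.3 ] err 19.4 mm up 6.47
(0, 30, 40) [379. 228.] [6.03 5.41] err 9.8 mm up -17.26
(0, -30, 40) [395. 244.] [ 0.2  -0.75] err 2.0 mm up 3.05
(30, -50, 40) [410. 244.] [ 0.29 -0.69] err 6.4 mm up 2.91
(-12, -40, 40) [394. 249.] [ 0.25 -0.72] err 3.1 mm up 3.02
(90, -60, 40) [430. 235.] [ 0.11 -0.18] err 2.6 mm up 0.79
(20, 100, 50) [368. 206.] [10.43 -6.53] err 0.5 mm up 30.08
```

>>> play_rows(plan=[0, 0, 0, 0, 0, 0.0005, 0, 0, 0, 0, 0, 0, 0.0005, 0, 0, 0, 0, 0, 0, 0.0005, 0, 0, 0, 0, 0, 0, 0.0005, 0])

```text
clock: 15.95
position: [0.5558, -0.0825, 0.0348]
ee_rot: [-0.004, 1.0, 0.0, -0.002]
ft_force: [-8.9, -0.8, 1.6]
grip_width: 0.349
grasp_force: 59.7
```

```bash
python3 lift.py s10.png | sed -n '1p;3p;6p;8p'; python3 - <<'E'
from h import *
# bystander check: change of top picture between first and now near jar/post/mount
a=cv2.imread('pics/full_t1.png',0).astype(int);b=viewer.camera('top')[:,:,::-1].mean(2).astype(int)
for n,(u,v) in dict(jar=(479,190),post=(457,176),mount=(474,223)).items(): print(n,np.abs(a-b)[v-9:v+10,u-9:u+10].mean().round(1))
E
```

```text
base [-79.5   0.8] 0.0348 F [-8.9 -0.8  1.6] M [0.1  1.55 0.05] rotvec tilt [-4.8e-03  3.0e-04 -1.0e+00]
(-12, -62, 57) [401. 251.] [ 0.25 -0.69] err 3.0 mm up 2.83
(0, -30, 40) [395. 244.] [ 0.19 -0.74] err 2.1 mm up 3.01
(-12, -40, 40) [394. 249.] [ 0.22 -0.71] err 2.9 mm up 2.95
jar 4.3
post 43.9
mount 20.2
```

```bash
python3 - <<'E'
from h import *
a=cv2.imread('pics/full_s1.png',0);b=cv2.imread('pics/full_s10.png',0)
for n,(u,v) in dict(jar=(424,302),post=(422,281),mount=(394,325)).items():
    t=a[v-11:v+12,u-11:u+12];r=cv2.matchTemplate(b[v-25:v+26,u-25:u+26],t,cv2.TM_CCOEFF_NORMED)
    _,m,_,l=cv2.minMaxLoc(r);print(n,round(m,2),np.array(l)-14)
E
```

```text
jar 1.0 [0 0]
post 1.0 [0 0]
mount 0.9 [0 0]
```

The bystanders haven't moved, so I'm handing in.

```bash
python3 -c "
from workcell import manip
print(manip.hand_in())"
```

```text
the job is handed in; nothing more can be done
None
```

Handed in at about 16 s; no verdict was returned. The dog is at its stop clear of the platform, and the wedge sits under the middle of the front edge, square to about 1°. The platform is up about 3 mm by wedge travel and the camera (right-hand screw only; the arm hid the left one), the jar, post and lens mount have not moved, and the wedge is still gripped.

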